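# Clear the analyser's catch tray and snap the waste box shut

## Robot

A 6-joint arm with a two-finger parallel gripper is mounted at the origin on the work surface. World frame = base frame: x ahead of the robot, y to its left, z up, the work surface at z = 0. Lengths are in mm, angles in rad, forces in N, time in s.
With the tool pointing down it reaches from about 275 to 725 mm from the base axis. Payload 15.9 kg.
Tool frame: the origin (TCP) lies between the finger pads; the fingertips stand 22 mm ahead of it and the grasp point (between the pads) lies 3 mm ahead of it; z points along the fingers, y is the line along which they close (so a half turn about z gives the same grasp; the last joint's range is limited). The gripper opens to 85 mm and grips with 20 to 120 N. Pads are 22 mm wide; open, the fingers measure 114 mm over their backs; the gripper's body (76 mm by 85 mm) begins 54 mm behind the grasp point. The pads swing forward as they close: fully open they stand 13 mm farther back than shut.
Start: joints at [-1.195, 0.213, -0.034, 1.323, 0, 1.571], TCP at [183.501, -465.094, 253.306] pointing down, gripper open.
Joint ranges: [-2.98, 2.98], [-0.74, 1.72], [-1.14, 1.35], [-2.1, 2.04], [-1.57, 1.44], [-3.14, 3.14]. Speed limits (rad/s): [1.89, 1.89, 2.39, 2.57, 3.14, 3.14].

## Interface

Orientations are given as a unit quaternion [x, y, z, w].
In Python, from bench import arm, camera, order gives the robot as it stands. The module is installed in compiled form; this text tells all that it offers.
- The arm moves only by the tool drive_tool, never from a script. Its argument "commands" is a list of rows, each a list of 3 entries, a list of its own where there are three numbers: the closure, from -1 (fully open) to 1 (shut), then the shift along the tool's x, y, z as a fraction of full scale, then the turn about the tool's z as a fraction of full scale. A call has 1 to 20 rows; each row is the pose to reach, as a shift and turn from the pose commanded when the call began, along the tool's axes at that moment, turning the shorter way round; what a row does not reach only later rows make up. Full scale, the value 1, is 0.8 m for a shift and 180 degrees for a turn. A row lasts 1/10 s, in which the tool goes at most 50 mm and 8.59 degrees, less where a joint would pass 70% of its speed; a pose out of reach is approached as far as the arm can. A call with a number of a shift or a turn outside -1 to 1 is refused whole. A call with a gripper value outside its range is refused whole. The fingers move at their own pace and stop on an object; "newtons" is the grip in N (left out, the last holds). Time passes only in rows, so rows that repeat a pose let the fingers close. It gives the time, the measured TCP pose, the force, the opening and the grip force at its end, in the units of the state.
- arm.observe(): the state, without advancing time (a new reading comes with each control period).
- camera(name): name is "scene" or "top"; returns a dict with "pixels" (420x560x3 uint8, red, green, blue), "depth" (420x560 float32, mm along the optical axis (not along the pixel's ray), 0 where there is no reading), "fx", "fy", "cx", "cy" (pixels), "k1" (the pictures are not rectified: a ray, as slopes to the right and down, at radius r is drawn at 1 + k1 r^2 times it, then the intrinsics apply), "T" (4x4, takes a point from camera to world coordinates). Camera axes: x right, y down, z forward; pixel columns grow to the right and rows downward; lengths in mm; the calibration is good to about 2 mm. A picture is of the moment at which its call begins.
- order.sign_off(): hands the job in; it is judged then, once.
The state is a dict: "time_s": time; "joints": joint angles; "qvel": joint speeds; "tau": joint torques, N m; "ee_pos": TCP position; "ee_rot": TCP orientation; "wrist_force": force on the tool from outside, world axes, zero at the start; "wrist_torque": the same for the moment, N m; "width": opening from 0.0 (shut) to 1.0 (fully open); "grasp_force": force on a finger pad.
Only numpy, scipy, OpenCV 4.12 (cv2) and the standard library are available. Lean on these libraries where they do the work, as an engineer would, in place of code of your own. Each camera call takes 0.05 s, during which the arm holds its last target. There are 200 camera calls.

## Task

The analyser has dropped two spent reagent cartridges into its catch tray: keeping them upright, set both in the yellow waste box, standing on its floor with the foil on top. Then put the red lid on the box and press it down until both white end clips snap over it, keep pressing it firmly down, and finish just like that, still holding the lid down so that the seals can be fitted. Leave the other things on the bench where they are.

Things in the scene. Friction and masses are not known exactly. Their poses are not given: they have to be found in the camera images.
- cartridge_a: spent reagent cartridge, a rectangular block 26 (own x) x 100 (own y) x 38 (z), white plastic with ribbed sides and a silver foil top, 35 to 70 g; it starts foil up in the catch tray. Origin: centre of its underside; z points up out of the foil. Orange mark on the foil
- cartridge_b: spent reagent cartridge, a rectangular block 26 (own x) x 100 (own y) x 38 (z), white plastic with ribbed sides and a silver foil top, 35 to 70 g; it starts foil up in the catch tray. Origin: centre of its underside; z points up out of the foil. Blue mark on the foil
- tray_floor (a point): centre of the floor of the analyser's grey catch tray, 4 above the bench. Tray 300 (x) x 170 (y) outside, walls 4 thick and 20 high. The analyser, 195 high, stands fixed behind it: its front is 95 from here along the point's +y. A sloping metal chute lip, up to 48 high, covers the last 30 of the tray on that side
- waste_box: yellow open waste box, fixed to the bench, 210 (own x) x 150 (own y) x 65 high, walls and floor 4 thick (inside 202 x 142 x 61). Origin: centre of its underside. A white sprung clip, 44 wide, stands at the middle of each x end and rises to 87 above the bench, its hook at 72; its upper end is flared outward as a lead-in
- box_mouth (a point): centre of the box's open mouth at rim height (65 above the bench), axes as the box. Lid home: panel on the rim, lid origin 16 below this point (49 above the box's origin), x axes parallel. Going down, its lip enters at 16 above home and it meets the flared clips about 13 above home; the push rises to 12 to 16 N and drops suddenly about 5 above home as they jump over its edge; then the rim
- lid: loose red lid of the box, 212 (own x) x 152 (own y), 0.12 to 0.17 kg, right way up on the bench. Origin: centre of the underside of its locating lip. Going up: lip 0 to 16 (frame 199 x 139, rounded 4.5 below, enters the mouth with 1.5 to spare all round), flat panel 16 to 22 (its x ends are the beads the clips catch), black grip rib 22 to 52. It fits either way round
- lid_grip (a point): point to grip on the lid's rib, on its middle, 44 above the lid's origin (8 below the rib's top, 22 above the panel). The rib is 18 thick (lid x), 70 long (lid y), 30 high
- clip_far (a joint): white clip at the box's +x end. It is hinged at its foot 27 above the bench and sprung against the box end. Value: how far it is bent outward (rad), 0 at rest; the lid's edge bends it to about 0.06 and it springs back to 0 once the edge is under its hook
- clip_near (a joint): white clip at the box's -x end. It is hinged at its foot 27 above the bench and sprung against the box end. Value: how far it is bent outward (rad), 0 at rest; the lid's edge bends it to about 0.06 and it springs back to 0 once the edge is under its hook
- tip_box: pipette-tip box, 85 x 122 x 68, magenta tray full of white tips; not part of the job. Origin: centre of its underside
- vial_rack: small white stand with three capped control vials, 45 x 85 x 57; not part of the job. Origin: centre of its underside
- reagent_bottle: white reagent bottle with a blue cap, diameter 60, 145 high; not part of the job. Origin: centre of its underside
- microplate: white 96-well plate, 86 x 127 x 14; not part of the job. Origin: centre of its underside
- pipette: hand pipette lying on the bench, about 26 x 255 x 33, near the robot; not part of the job. Origin: centre of its underside

How it is judged:
By the outcome, as a careful person would: the job done as asked, in the order asked, and still so for the second after the job is handed in, while the arm keeps its last pose, push and grip.
It also fails if it takes over 72 s, if anything falls off the work surface, if the arm or the gripper's body presses on something with over 40 N, if the wrist force passes 120 N, or if a joint passes its speed limit or range.

## Working session

There is one attempt and no reset: what is moved stays moved. The work goes in short steps, Python scripts to look and compute and a tool call to move; the robot and the scene stay as the last step left them, time stands still between calls to the robot, and variables do not carry over. Pictures are saved under pics/ and viewed, at most 10 in all, crops included, and the job is handed in when it is done.

Besides the shell and the picture viewer there is one more tool, called after "Call:" as name(argument=value, ...), one argument or row to a line, values as JSON. drive_tool: Moves the arm, as the interface text tells. Shift numbers are shares of 0.8 m and turn numbers shares of 180 degrees, none past 1 either way. Its arguments: {"type":"object","properties":{"commands":{"type":"array","items":{"type":"array"}},"newtons":{"type":"number"}},"required":["commands"]}

```bash
mkdir -p pics; cat > h.py <<'E'
import numpy as np, cv2
from bench import arm, camera, order
def snap(n,f=None):
    c=camera(n)
    if f: cv2.imwrite('pics/'+f,c['pixels'][:,:,::-1])
    np.savez(''+n+'.npz',**c); return c
def rays(c,uv):
    uv=np.array(uv,float).reshape(-1,2)
    d=np.c_[(uv[:,0]-c['cx'])/c['fx'],(uv[:,1]-c['cy'])/c['fy']]; u=d.copy()
    for _ in range(20): u=d/(1+c['k1']*(u**2).sum(1,keepdims=True))
    return np.c_[u,np.ones(len(u))]
def plane(c,uv,z):
    T=np.array(c['T']); r=rays(c,uv)@T[:3,:3].T; o=T[:3,3]
    return o+r*((z-o[2])/r[:,2])[:,None]
def cloud(c):
    h,w=c['depth'].shape; v,u=np.mgrid[:h,:w]
    T=np.array(c['T']); p=rays(c,np.c_[u.ravel(),v.ravel()])*c['depth'].reshape(-1,1)
    return (p@T[:3,:3].T+T[:3,3]).reshape(h,w,3)
E
python3 - <<'E'
from h import *
for n in('scene','top'):
    c=snap(n,n+'1.png'); print(n,c['T'],c['fx'],c['k1'])
print(arm.observe())
E
```

```text
scene [[-1.57418871e-01  6.68489402e-01 -7.26870841e-01  1.39057315e+03]
 [ 9.87526564e-01  1.08985677e-01 -1.13637172e-01  4.68944196e+01]
 [ 3.25326533e-03 -7.35692899e-01 -6.77307444e-01  8.89876333e+02]
 [ 0.00000000e+00  0.00000000e+00  0.00000000e+00  1.00000000e+00]] 441.3833892581512 -0.01722857413533567
top [[ 8.74346315e-04 -9.97814406e-01  6.60730430e-02  4.57142848e+02]
 [-9.99798380e-01 -2.19773681e-03 -1.99591748e-02 -8.46096443e+01]
 [ 2.00607633e-02 -6.60422701e-02 -9.97615148e-01  1.27447593e+03]
 [ 0.00000000e+00  0.00000000e+00  0.00000000e+00  1.00000000e+00]] 467.1395963682888 -0.1543779175532066
{'time_s': 0.1, 'joints': array([-1.19499414e+00,  2.13275926e-01, -3.49573672e-02,  1.32347690e+00,
        1.01258605e-06,  1.57078016e+00]), 'qvel': array([ 0.00040394,  0.00095561,  0.00070084,  0.00060307, -0.0004827 ,
       -0.00131401]), 'tau': array([ 1.99859081e-03, -6.87245679e+01,  4.87806487e+01,  1.21285257e-02,
        3.95073755e-05, -2.79871512e-05]), 'ee_pos': array([ 183.41417548, -464.86452538,  252.89660055]), 'ee_rot': array([ 9.82396856e-01,  1.86805268e-01, -8.48524441e-05, -4.48983347e-04]), 'wrist_force': array([0.12982302, 0.51961704, 0.51505302]), 'wrist_torque': array([-0.01812438,  0.01669549,  0.02009108]), 'grasp_force': 0.0, 'width': 1.0035370955308995}
```

View pics/scene1.png

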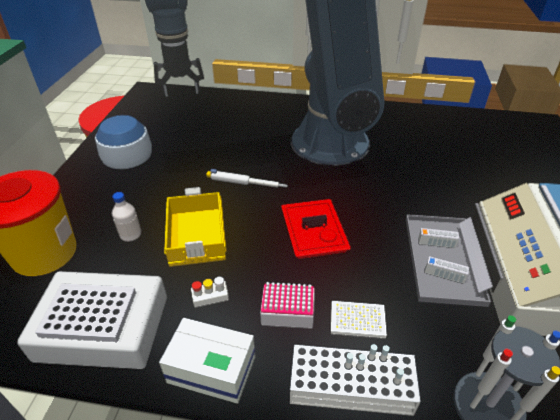

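View pics/top1.png

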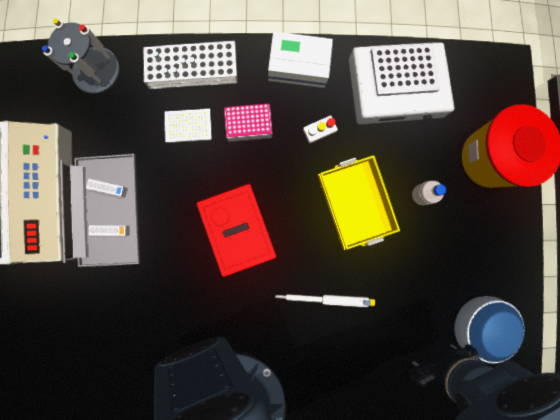

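The top view shows the lid at (236,229) and the box at (360,202). The cartridges are in the tray at (106,187) with the blue mark and (109,230) with the orange mark, both close to the chute lip. Next I'll measure them.

```bash
cat > m.py <<'E'
from h import *
def rect(p):
    (x,y),(w,h),a=cv2.minAreaRect(p[:,:2].astype(np.float32))
    if w<h: w,h,a=h,w,a+90
    a=(a+90)%180-90
    return f"c {x:.1f} {y:.1f} L {w:.1f} W {h:.1f} longaxis {a:.1f}"
def big(m,roi):
    r=np.zeros_like(m);u0,v0,u1,v1=roi;r[v0:v1,u0:u1]=m[v0:v1,u0:u1]
    n,l,s,_=cv2.connectedComponentsWithStats(r.astype(np.uint8)); k=1+np.argmax(s[1:,4]); return l==k
if __name__=='__main__':
    c=dict(np.load('top.npz')); P=cloud(c); I=c['pixels'].astype(int); Z=P[...,2]
    R,G,B=I[...,0],I[...,1],I[...,2]
    hsv=cv2.cvtColor(c['pixels'],cv2.COLOR_RGB2HSV)
    def uv(m): v,u=np.nonzero(m); return np.c_[u,v]
    red=big((R>110)&(G<70)&(B<70),(180,170,290,290)); 
    red=cv2.morphologyEx(red.astype(np.uint8),cv2.MORPH_CLOSE,np.ones((15,15)))>0
    print('lid z med',np.median(Z[red]),rect(plane(c,uv(red),22)))
    rib=big((R<60)&(G<60)&(B<60),(222,218,252,242)); print('rib z',np.percentile(Z[rib],[10,50,90]),rect(plane(c,uv(rib),52)))
    yel=big((R>120)&(G>100)&(B<80),(300,140,410,260))
    rim=yel&(Z>58)&(Z<70); print('rim n',rim.sum(),np.median(Z[rim]),rect(plane(c,uv(rim),65)),rect(P[rim]))
    fl=yel&(abs(Z-4)<5); print('floor z',np.median(Z[fl]))
    s=np.zeros_like(yel); s[165:250,75:140]=1
    print('tray z', np.percentile(Z[s],[5,50,95]))
    for nm,roi in(('b',(78,170,135,205)),('a',(78,215,135,245))):
        m=big((Z>34)&(Z<48)&s,roi); print(nm,m.sum(),np.median(Z[m]),rect(plane(c,uv(m),42)))
        w=big((R>150),roi); print(nm,'white',w.sum(),rect(plane(c,uv(w),42)))
    tr=big((Z>17)&(Z<30),(60,140,145,280)); print('tray wall',rect(plane(c,uv(tr),20)))
    cv2.imwrite('pics/crop.png',cv2.resize(c['pixels'][140:280,55:145,::-1],None,fx=4,fy=4,interpolation=cv2.INTER_CUBIC))
E
python3 m.py
```

```text
lid z med 22.811567271866352 c 475.0 -7.8 L 213.4 W 155.8 longaxis 20.0Traceback (most recent call last):
  File "m.py", line 18, in <module>
    rib=big((R<60)&(G<60)&(B<60),(222,218,252,242)); print('rib z',np.percentile(Z[rib],[10,50,90]),rect(plane(c,uv(rib),52)))
  File "m.py", line 9, in big
    n,l,s,_=cv2.connectedComponentsWithStats(r.astype(np.uint8)); k=1+np.argmax(s[1:,4]); return l==k
                                                                      ~~~~~~~~~^^^^^^^^^
    return _wrapfunc(a, 'argmax', axis=axis, out=out, **kwds)
    return bound(*args, **kwds)
ValueError: attempt to get argmax of an empty sequence
```

```bash
sed -i 's/rib=big((R<60)&(G<60)&(B<60),/rib=big((R<110)\&(Z>40),/' m.py; python3 m.py
```

```text
lid z med 22.811567271866352 c 475.0 -7.8 L 213.4 W 155.8 longaxis 20.0
rib z [49.45026978 52.56318623 56.30536014] c 475.0 -8.3 L 66.8 W 15.2 longaxis -69.9
rim n 471 64.90372386329545 c 547.0 -332.5 L 211.2 W 154.1 longaxis 18.8 c 547.4 -333.4 L 211.4 W 154.5 longaxis 18.7
floor z 4.152988391957024
tray z [ 0.5758147   6.24071371 43.97822439]
b 346 42.878954134970286 c 587.5 346.1 L 103.3 W 27.1 longaxis 77.9
b white 1605 c 587.8 332.0 L 136.1 W 92.4 longaxis -89.9
a 346 42.781530008530126 c 473.4 335.7 L 102.7 W 24.1 longaxis -89.5
a white 1375 c 473.6 327.7 L 130.6 W 77.9 longaxis -89.4
tray wall c 524.4 420.5 L 248.5 W 18.0 longaxis 3.3
```

View pics/crop.png

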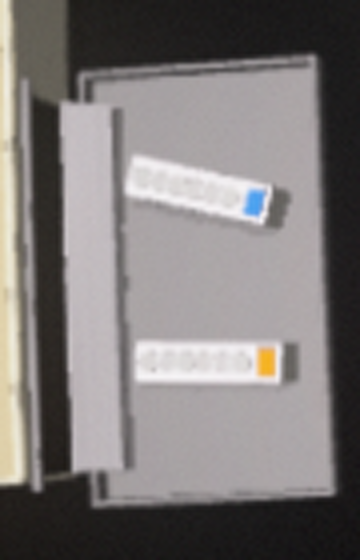

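The crop puts orange a almost along world y, centre about (208,362) in the crop, and blue b tilted. Both stop just short of the lip. The measured sizes match the given ones (about 102 x 26 at z = 42.8; lid 213 x 156 at 22.8; rim at 64.9).

```bash
cat > go.py <<'E'
import sys; from h import *
from scipy.spatial.transform import Rotation as Ro
s=arm.observe(); R=Ro.from_quat(s['ee_rot']); yaw=np.degrees(np.arctan2(*R.as_matrix()[1::-1,0]))
print('t',s['time_s'],'pos',s['ee_pos'].round(1),'yaw',round(yaw,2),'zax',R.as_matrix()[:,2].round(4),'F',s['wrist_force'].round(1),'w',round(s['width'],3),'j',s['joints'].round(2))
for a in sys.argv[1:]:
    x,y,z,t=map(float,a.split(','))
    d=R.inv().apply(np.array([x,y,z])-s['ee_pos'])/800
    print(a,'->',d.round(4),round(-((t-yaw+180)%360-180)/180,4))
E
python3 go.py 473.4,335.7,250,90.5 473.4,335.7,90,90.5 473.4,335.7,31,90.5
```

```text
t 0.1 pos [ 183.4 -464.9  252.9] yaw 21.53 zax [-3.e-04  9.e-04 -1.e+00] F [0.1 0.5 0.5] w 1.004 j [-1.19  0.21 -0.03  1.32  0.    1.57]
473.4,335.7,250,90.5 -> [ 0.7045 -0.7978  0.0044] -0.3832
473.4,335.7,90,90.5 -> [ 0.7045 -0.7976  0.2044] -0.3832
473.4,335.7,31,90.5 -> [ 0.7045 -0.7976  0.2781] -0.3832
```

Call:
drive_tool(
  commands=[
    [-1,[0.7045,-0.7977,0.004],-0.383],
    [-1,[0.7045,-0.7977,0.004],-0.383],
    [-1,[0.7045,-0.7977,0.004],-0.383],
    [-1,[0.7045,-0.7977,0.004],-0.383],
    [-1,[0.7045,-0.7977,0.004],-0.383],
    [-1,[0.7045,-0.7977,0.004],-0.383],
    [-1,[0.7045,-0.7977,0.004],-0.383],
    [-1,[0.7045,-0.7977,0.004],-0.383],
    [-1,[0.7045,-0.7977,0.004],-0.383],
    [-1,[0.7045,-0.7977,0.004],-0.383],
    [-1,[0.7045,-0.7977,0.004],-0.383],
    [-1,[0.7045,-0.7977,0.004],-0.383],
    [-1,[0.7045,-0.7977,0.004],-0.383],
    [-1,[0.7045,-0.7977,0.004],-0.383],
    [-1,[0.7045,-0.7977,0.004],-0.383],
    [-1,[0.7045,-0.7977,0.004],-0.383],
    [-1,[0.7045,-0.7977,0.004],-0.383],
    [-1,[0.7045,-0.7977,0.004],-0.383],
    [-1,[0.7045,-0.7977,0.004],-0.383],
    [-1,[0.7045,-0.7977,0.004],-0.383],
  ],
)

```text
time_s: 2.1
ee_pos: [473.3, 335.4, 249.4]
ee_rot: [0.704, 0.71, -0.001, -0.0]
wrist_force: [0.6, 0.0, -0.0]
width: 0.999
grasp_force: 0.0
```

```bash
python3 go.py 473.4,335.7,90,90.5 473.4,335.7,31,90.5
```

```text
t 2.1 pos [473.3 335.4 249.4] yaw 90.51 zax [-1.e-03 -9.e-04 -1.e+00] F [ 0.6  0.  -0. ] w 0.999 j [ 0.62  0.38  0.19  1.38 -0.    2.18]
473.4,335.7,90,90.5 -> [0.0005 0.0003 0.1993] 0.0001
473.4,335.7,31,90.5 -> [0.0006 0.0004 0.273 ] 0.0001
```

Call:
drive_tool(
  commands=[
    [-1,[0,0,0.06],0],
    [-1,[0,0,0.12],0],
    [-1,[0,0,0.18],0],
    [-1,[0,0,0.215],0],
    [-1,[0,0,0.24],0],
    [-1,[0,0,0.26],0],
    [-1,[0,0,0.272],0],
    [-1,[0,0,0.272],0],
    [1,[0,0,0.272],0],
    [1,[0,0,0.272],0],
    [1,[0,0,0.272],0],
    [1,[0,0,0.272],0],
    [1,[0,0,0.272],0],
    [1,[0,0,0.272],0],
    [1,[0,0,0.272],0],
    [1,[0,0,0.272],0],
  ],
  newtons=30,
)

```text
time_s: 3.7
ee_pos: [473.9, 335.6, 33.1]
ee_rot: [0.704, 0.71, 0.0, 0.0]
wrist_force: [0.5, -0.7, 5.6]
width: 0.3
grasp_force: 30.6
```

```bash
cat > boxp.py <<'E'
import sys,numpy as np
bx,by,th=547.0,-332.5,np.radians(18.8)
for k in(45,-45): print(k,bx+k*np.cos(th),by+k*np.sin(th))
E
python3 boxp.py; python3 go.py 473.4,335.7,180,90.5
```

```text
45 589.5992167052063 -317.998043714627
-45 504.40078329479365 -347.001956285373
t 3.7 pos [473.9 335.6  33.1] yaw 90.48 zax [ 7.e-04  5.e-04 -1.e+00] F [ 0.5 -0.7  5.6] w 0.3 j [ 0.62  0.51 -0.19  0.87 -0.    2.18]
473.4,335.7,180,90.5 -> [ 0.0002 -0.0004 -0.1837] -0.0001
```

```bash
python3 go.py 589.6,-318,180,108.8
```

```text
t 3.7 pos [473.9 335.6  33.1] yaw 90.48 zax [ 7.e-04  5.e-04 -1.e+00] F [ 0.5 -0.7  5.6] w 0.3 j [ 0.62  0.51 -0.19  0.87 -0.    2.18]
589.6,-318,180,108.8 -> [-0.8181  0.138  -0.184 ] -0.1018
```

Call:
drive_tool(
  commands=[
    [1,[0,0,-0.02],0],
    [1,[0,0,-0.06],0],
    [1,[0,0,-0.12],0],
    [1,[0,0,-0.184],0],
    [1,[-0.818,0.138,-0.184],-0.102],
    [1,[-0.818,0.138,-0.184],-0.102],
    [1,[-0.818,0.138,-0.184],-0.102],
    [1,[-0.818,0.138,-0.184],-0.102],
    [1,[-0.818,0.138,-0.184],-0.102],
    [1,[-0.818,0.138,-0.184],-0.102],
    [1,[-0.818,0.138,-0.184],-0.102],
    [1,[-0.818,0.138,-0.184],-0.102],
    [1,[-0.818,0.138,-0.184],-0.102],
    [1,[-0.818,0.138,-0.184],-0.102],
    [1,[-0.818,0.138,-0.184],-0.102],
    [1,[-0.818,0.138,-0.184],-0.102],
    [1,[-0.818,0.138,-0.184],-0.102],
    [1,[-0.818,0.138,-0.184],-0.102],
    [1,[-0.818,0.138,-0.184],-0.102],
    [1,[-0.818,0.138,-0.184],-0.102],
  ],
)

```text
time_s: 5.7
ee_pos: [589.2, -318.1, 179.3]
ee_rot: [0.582, 0.813, 0.0, -0.0]
wrist_force: [0.1, 0.9, -0.4]
width: 0.301
grasp_force: 29.7
```

```bash
python3 - <<'E'
from h import *
s=snap('scene'); t=snap('top')
cv2.imwrite('pics/hold1.png',np.hstack([cv2.resize(s['pixels'][100:290,120:270],(400,507)),cv2.resize(t['pixels'][130:270,290:420],(400,431),).copy().repeat(1,0) if 0 else cv2.resize(t['pixels'][120:285,290:420],(400,507))])[:,:,::-1])
E
python3 go.py 589.6,-318,80,108.8 589.6,-318,34,108.8
```

```text
t 5.8 pos [ 589.3 -317.1  179.8] yaw 108.88 zax [-1.e-04  2.e-04 -1.e+00] F [ 1.  -0.5  0.4] w 0.297 j [-0.49  0.59  0.34  1.32  0.    0.75]
589.6,-318,80,108.8 -> [-1.200e-03 -1.000e-04  1.248e-01] 0.0004
589.6,-318,34,108.8 -> [-1.200e-03 -1.000e-04  1.823e-01] 0.0004
```

View pics/hold1.png

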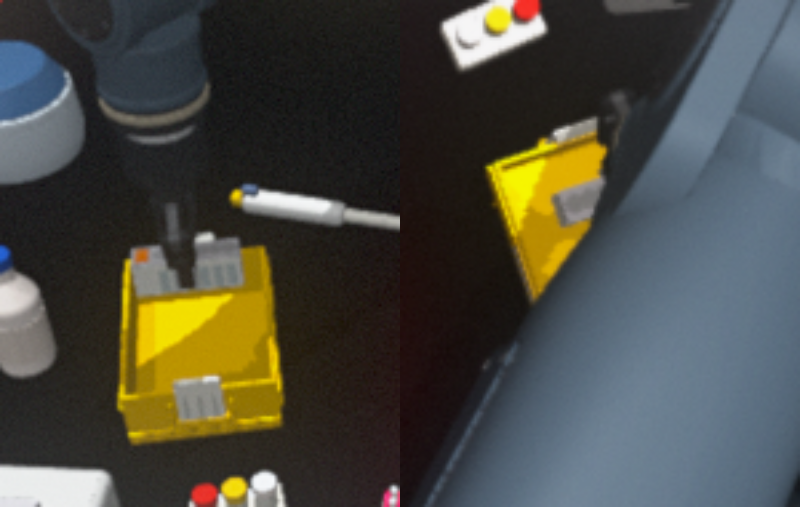

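The cartridge hangs upright in the gripper, about (185,265) in the left pane, and is above the box. Lowering it now.

Call:
drive_tool(
  commands=[
    [1,[0,0,0.06],0],
    [1,[0,0,0.11],0],
    [1,[0,0,0.145],0],
    [1,[0,0,0.165],0],
    [1,[0,0,0.177],0],
    [1,[0,0,0.182],0],
    [1,[0,0,0.183],0],
    [1,[0,0,0.183],0],
    [-0.1,[0,0,0.183],0],
    [-0.1,[0,0,0.183],0],
    [-0.1,[0,0,0.183],0],
    [-0.1,[0,0,0.183],0],
    [-0.1,[0,0,0.15],0],
    [-0.1,[0,0,0.1],0],
    [-0.1,[0,0,0.04],0],
    [-0.1,[0,0,0],0],
    [-0.1,[0,0,-0.04],0],
    [-0.1,[0,0,-0.04],0],
  ],
)

```text
time_s: 7.6
ee_pos: [590.8, -318.9, 216.6]
ee_rot: [0.582, 0.813, 0.0, 0.003]
wrist_force: [0.5, -0.1, 0.3]
width: 0.547
grasp_force: 0.0
```

```bash
python3 go.py 587.5,346.1,210,77.9
```

```text
t 7.6 pos [ 590.8 -318.9  216.6] yaw 108.83 zax [ 0.006  -0.0032 -1.    ] F [ 0.5 -0.1  0.3] w 0.547 j [-0.49  0.59  0.43  1.4   0.    0.75]
587.5,346.1,210,77.9 -> [0.7881 0.2644 0.0056] 0.1718
```

Call:
drive_tool(
  commands=[
    [-1,[0.788,0.2645,0],0.172],
    [-1,[0.788,0.2645,0],0.172],
    [-1,[0.788,0.2645,0],0.172],
    [-1,[0.788,0.2645,0],0.172],
    [-1,[0.788,0.2645,0],0.172],
    [-1,[0.788,0.2645,0],0.172],
    [-1,[0.788,0.2645,0],0.172],
    [-1,[0.788,0.2645,0],0.172],
    [-1,[0.788,0.2645,0],0.172],
    [-1,[0.788,0.2645,0],0.172],
    [-1,[0.788,0.2645,0],0.172],
    [-1,[0.788,0.2645,0],0.172],
    [-1,[0.788,0.2645,0],0.172],
    [-1,[0.788,0.2645,0],0.172],
    [-1,[0.788,0.2645,0],0.172],
    [-1,[0.788,0.2645,0],0.172],
    [-1,[0.788,0.2645,0],0.172],
  ],
)

```text
time_s: 9.3
ee_pos: [586.3, 345.6, 211.7]
ee_rot: [0.778, 0.628, -0.0, 0.0]
wrist_force: [0.3, -0.5, -0.3]
width: 0.999
grasp_force: 0.0
```

```bash
python3 - <<'E'
from h import *
s=snap('top'); cv2.imwrite('pics/box1.png',cv2.resize(s['pixels'][120:285,290:420],(520,600),interpolation=cv2.INTER_CUBIC)[:,:,::-1])
E
python3 go.py 587.5,346.1,90,77.9 587.5,346.1,31.5,77.9
```

```text
t 9.35 pos [586.4 345.6 211.9] yaw 77.79 zax [ 1.e-04 -1.e-04 -1.e+00] F [ 0.8 -0.1 -0.3] w 0.999 j [ 0.53  0.62  0.47  1.42 -0.    2.32]
587.5,346.1,90,77.9 -> [0.001  0.0012 0.1524] -0.0006
587.5,346.1,31.5,77.9 -> [0.001  0.0012 0.2255] -0.0006
```

View pics/box1.png

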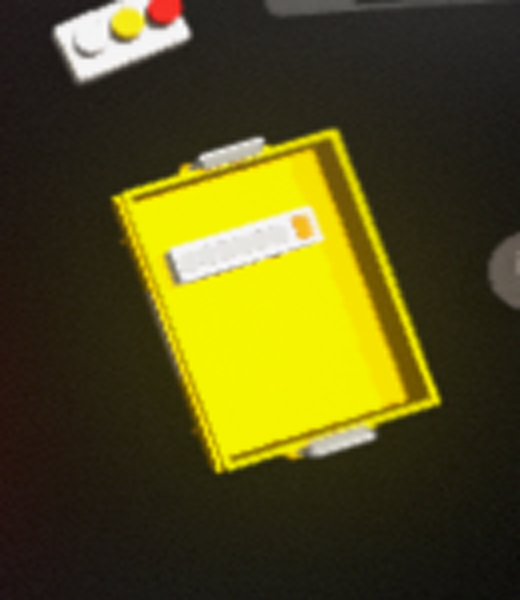

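Cartridge a stands foil up in the box, about (245,245) in this crop. Picking b next.

Call:
drive_tool(
  commands=[
    [-1,[0.001,0.001,0.06],0],
    [-1,[0.001,0.001,0.11],0],
    [-1,[0.001,0.001,0.155],0],
    [-1,[0.001,0.001,0.19],0],
    [-1,[0.001,0.001,0.21],0],
    [-1,[0.001,0.001,0.22],0],
    [-1,[0.001,0.001,0.224],0],
    [-1,[0.001,0.001,0.224],0],
    [1,[0.001,0.001,0.224],0],
    [1,[0.001,0.001,0.224],0],
    [1,[0.001,0.001,0.224],0],
    [1,[0.001,0.001,0.224],0],
    [1,[0.001,0.001,0.224],0],
    [1,[0.001,0.001,0.224],0],
    [1,[0.001,0.001,0.224],0],
    [1,[0.001,0.001,0.224],0],
  ],
)

```text
time_s: 10.95
ee_pos: [587.3, 347.6, 32.9]
ee_rot: [0.778, 0.628, 0.0, 0.0]
wrist_force: [-0.8, -0.5, 5.9]
width: 0.3
grasp_force: 30.4
```

```bash
python3 go.py 587.5,346.1,200,77.9 504.4,-347,180,108.8
```

```text
t 10.95 pos [587.3 347.6  32.9] yaw 77.87 zax [ 5.e-04  4.e-04 -1.e+00] F [-0.8 -0.5  5.9] w 0.3 j [0.53 0.7  0.15 1.02 0.   2.32]
587.5,346.1,200,77.9 -> [-0.0017  0.0008 -0.2089] -0.0001
504.4,-347,180,108.8 -> [-0.8706  0.0812 -0.1842] -0.1718
```

Call:
drive_tool(
  commands=[
    [1,[0,0,-0.02],0],
    [1,[0,0,-0.06],0],
    [1,[0,0,-0.12],0],
    [1,[0,0,-0.184],0],
    [1,[-0.87,0.081,-0.184],-0.172],
    [1,[-0.87,0.081,-0.184],-0.172],
    [1,[-0.87,0.081,-0.184],-0.172],
    [1,[-0.87,0.081,-0.184],-0.172],
    [1,[-0.87,0.081,-0.184],-0.172],
    [1,[-0.87,0.081,-0.184],-0.172],
    [1,[-0.87,0.081,-0.184],-0.172],
    [1,[-0.87,0.081,-0.184],-0.172],
    [1,[-0.87,0.081,-0.184],-0.172],
    [1,[-0.87,0.081,-0.184],-0.172],
    [1,[-0.87,0.081,-0.184],-0.172],
    [1,[-0.87,0.081,-0.184],-0.172],
    [1,[-0.87,0.081,-0.184],-0.172],
    [1,[-0.87,0.081,-0.184],-0.172],
    [1,[-0.87,0.081,-0.184],-0.172],
    [1,[-0.87,0.081,-0.184],-0.172],
  ],
)

```text
time_s: 12.95
ee_pos: [503.6, -347.5, 179.2]
ee_rot: [0.583, 0.813, 0.0, -0.0]
wrist_force: [0.6, 0.2, 0.4]
width: 0.299
grasp_force: 29.7
```

```bash
python3 go.py 504.4,-347,34,108.8
```

```text
t 12.95 pos [ 503.6 -347.5  179.2] yaw 108.71 zax [-6.e-04  6.e-04 -1.e+00] F [0.6 0.2 0.4] w 0.299 j [-0.6   0.47  0.14  1.24  0.    0.64]
504.4,-347,34,108.8 -> [0.0002 0.0012 0.1814] -0.0005
```

Call:
drive_tool(
  commands=[
    [1,[0,0.001,0.06],0],
    [1,[0,0.001,0.11],0],
    [1,[0,0.001,0.145],0],
    [1,[0,0.001,0.165],0],
    [1,[0,0.001,0.177],0],
    [1,[0,0.001,0.181],0],
    [1,[0,0.001,0.182],0],
    [1,[0,0.001,0.182],0],
    [-0.1,[0,0.001,0.182],0],
    [-0.1,[0,0.001,0.182],0],
    [-0.1,[0,0.001,0.182],0],
    [-0.1,[0,0.001,0.182],0],
    [-0.1,[0,0.001,0.15],0],
    [-0.1,[0,0.001,0.1],0],
    [-0.1,[0,0.001,0.04],0],
    [-0.1,[0,0,0],0],
    [-0.1,[0,0,-0.04],0],
    [-0.1,[0,0,-0.04],0],
  ],
)

```text
time_s: 14.75
ee_pos: [505.6, -347.6, 216.3]
ee_rot: [0.582, 0.813, 0.0, 0.003]
wrist_force: [0.4, 0.3, -0.6]
width: 0.55
grasp_force: 0.0
```

```bash
python3 go.py 475,-8.1,160,110
```

```text
t 14.75 pos [ 505.6 -347.6  216.3] yaw 108.83 zax [ 0.0055 -0.0038 -1.    ] F [ 0.4  0.3 -0.6] w 0.55 j [-0.6   0.45  0.21  1.32 -0.    0.64]
475,-8.1,160,110 -> [0.4144 0.1004 0.0686] -0.0065
```

Call:
drive_tool(
  commands=[
    [-1,[0.4144,0.1004,0],-0.0065],
    [-1,[0.4144,0.1004,0],-0.0065],
    [-1,[0.4144,0.1004,0],-0.0065],
    [-1,[0.4144,0.1004,0],-0.0065],
    [-1,[0.4144,0.1004,0.03],-0.0065],
    [-1,[0.4144,0.1004,0.0686],-0.0065],
    [-1,[0.4144,0.1004,0.0686],-0.0065],
    [-1,[0.4144,0.1004,0.0686],-0.0065],
    [-1,[0.4144,0.1004,0.0686],-0.0065],
    [-1,[0.4144,0.1004,0.0686],-0.0065],
    [-1,[0.4144,0.1004,0.0686],-0.0065],
    [-1,[0.4144,0.1004,0.0686],-0.0065],
  ],
)

```text
time_s: 15.95
ee_pos: [473.6, -7.8, 157.2]
ee_rot: [0.574, 0.819, 0.0, 0.0]
wrist_force: [0.3, -0.3, -0.6]
width: 0.999
grasp_force: 0.0
```

```bash
cat > box.py <<'E'
from m import *
t=snap('top'); s=snap('scene')
for n,c,roi in(('top',t,(300,140,410,260)),('scene',s,(150,180,235,275))):
    P=cloud(c);Z=P[...,2];I=c['pixels'].astype(int);R,G,B=I[...,0],I[...,1],I[...,2]
    y=big((R>100)&(G>80)&(B<90),roi)
    rim=y&(Z>60)&(Z<70); v,u=np.nonzero(rim); p=plane(c,np.c_[u,v],65)
    print(n,rim.sum(),np.median(Z[rim]),rect(p))
    # robust: fit the four sides by direction
    a=np.radians(18.8); ctr=np.array([547,-332.5])
    for _ in range(4):
        ex=np.array([np.cos(a),np.sin(a)]);ey=np.array([-ex[1],ex[0]])
        q=np.c_[(p[:,:2]-ctr)@ex,(p[:,:2]-ctr)@ey]; off=[];sl=[]
        for ax,h in((0,103),(1,73)):
            for sg in(-1,1):
                m=(abs(q[:,ax]-sg*h)<6)&(abs(q[:,1-ax])<0.85*(73 if ax==0 else 103))
                if ax==0: m&=abs(q[:,1])>28
                k,b=np.polyfit(q[m,1-ax],q[m,ax],1); off.append(b); sl.append((k if ax else -k)); 
        a+=np.mean(sl[2:]); ctr=ctr+ex*(off[0]+off[1])/2+ey*(off[2]+off[3])/2
    print('  fit',ctr.round(2),np.degrees(a).round(2),'sides',np.round(off,1),'slopes deg',np.degrees(sl).round(2))
# clips: white blobs near z 87
    w=(R>110)&(B>100)&(Z>72)&(Z<95); r=np.zeros_like(w); x0,y0,x1,y1=roi; r[y0-8:y1+8,x0:x1]=w[y0-8:y1+8,x0:x1]
    k,l,st,ce=cv2.connectedComponentsWithStats(r.astype(np.uint8))
    for i in range(1,k):
        if st[i,4]>8: print('  clip',st[i,4],np.median(P[l==i],0).round(1))
    for i,nm in((45,'a'),(-45,'b')): pass
cv2.imwrite('pics/box2.png',np.hstack([cv2.resize(t['pixels'][120:285,290:420],(394,500),interpolation=cv2.INTER_CUBIC),cv2.resize(s['pixels'][175:280,150:235],(405,500),interpolation=cv2.INTER_CUBIC)])[:,:,::-1])
E
python3 box.py; python3 go.py 475,-8.1,100,110 475,-8.1,41,110
```

```text
top 441 64.87416396882804 c 547.1 -333.9 L 218.6 W 151.4 longaxis 18.8
  fit [ 547.65 -333.79] 18.72 sides [-103.4  103.4  -72.8   72.8] slopes deg [-0.17 -0.03  0.07 -0.07]
  clip 64 [ 650.3 -299.5   82.5]
  clip 61 [ 444.8 -368.3   81.3]
scene 392 64.93838668752522 c 550.9 -336.5 L 219.1 W 150.6 longaxis 18.6
  fit [ 549.84 -336.66] 18.65 sides [-103.2  103.2  -73.    73. ] slopes deg [-0.13  0.19  0.08 -0.08]
  clip 76 [ 446.8 -370.8   80. ]
  clip 83 [ 654.2 -301.1   80.8]
  clip 79 [ 783.2 -351.9   84.6]
t 16.05 pos [473.4  -7.6 157. ] yaw 109.93 zax [ 4.e-04 -0.e+00 -1.e+00] F [ 0.6  0.3 -0.3] w 1.001 j [-0.02  0.2  -0.3   1.07 -0.    1.21]
475,-8.1,100,110 -> [-0.0013  0.0016  0.0713] -0.0004
475,-8.1,41,110 -> [-0.0013  0.0016  0.145 ] -0.0004
```

View pics/box2.png

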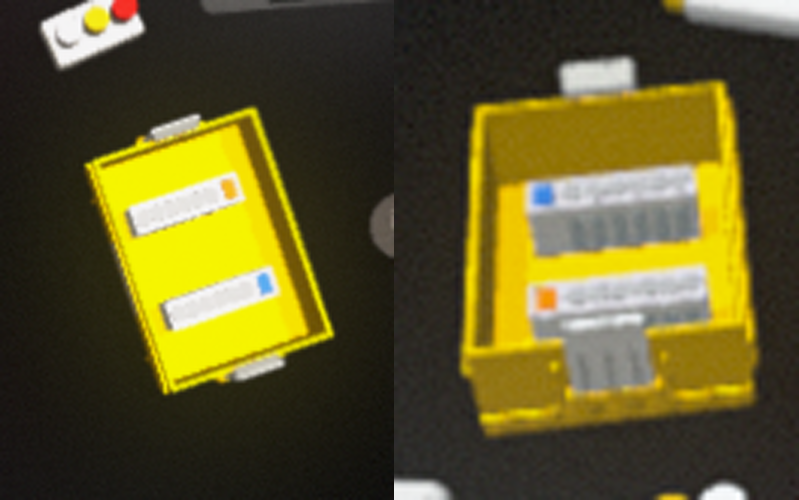

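Both cartridges stand foil up in the box, with the orange one at (185,205) and the blue one at (220,297) in the left pane. The two cameras disagree by about 3 mm, so I'll align lid to box within each camera. Gripping the lid.

Call:
drive_tool(
  commands=[
    [-1,[-0.0013,0.0016,0.05],0],
    [-1,[-0.0013,0.0016,0.09],0],
    [-1,[-0.0013,0.0016,0.12],0],
    [-1,[-0.0013,0.0016,0.133],0],
    [-1,[-0.0013,0.0016,0.1375],0],
    [-1,[-0.0013,0.0016,0.1375],0],
    [1,[-0.0013,0.0016,0.1375],0],
    [1,[-0.0013,0.0016,0.1375],0],
    [1,[-0.0013,0.0016,0.1375],0],
    [1,[-0.0013,0.0016,0.1375],0],
    [1,[-0.0013,0.0016,0.1375],0],
    [1,[-0.0013,0.0016,0.1375],0],
    [1,[-0.0013,0.0016,0.1375],0],
    [1,[-0.0013,0.0016,0.1375],0],
    [1,[-0.0013,0.0016,0.1375],0],
  ],
  newtons=100,
)

```text
time_s: 17.55
ee_pos: [474.9, -7.4, 47.3]
ee_rot: [0.574, 0.819, 0.0, 0.0]
wrist_force: [-2.7, 0.2, 10.3]
width: 0.191
grasp_force: 98.4
```

```bash
python3 go.py 548.5,-335,150,108.7
```

```text
t 17.55 pos [474.9  -7.4  47.3] yaw 110.0 zax [ 6.e-04  0.e+00 -1.e+00] F [-2.7  0.2 10.3] w 0.191 j [-0.02  0.31 -0.46  0.8   0.    1.21]
548.5,-335,150,108.7 -> [-0.4162 -0.0536 -0.1283] 0.0072
```

Call:
drive_tool(
  commands=[
    [1,[0,0,-0.02],0],
    [1,[0,0,-0.06],0],
    [1,[0,0,-0.11],0],
    [1,[0,0,-0.16],0],
    [1,[-0.1,-0.013,-0.16],0],
    [1,[-0.416,-0.0536,-0.16],0.0072],
    [1,[-0.416,-0.0536,-0.16],0.0072],
    [1,[-0.416,-0.0536,-0.16],0.0072],
    [1,[-0.416,-0.0536,-0.16],0.0072],
    [1,[-0.416,-0.0536,-0.16],0.0072],
    [1,[-0.416,-0.0536,-0.16],0.0072],
    [1,[-0.416,-0.0536,-0.16],0.0072],
    [1,[-0.416,-0.0536,-0.14],0.0072],
    [1,[-0.416,-0.0536,-0.128],0.0072],
    [1,[-0.416,-0.0536,-0.128],0.0072],
    [1,[-0.416,-0.0536,-0.128],0.0072],
    [1,[-0.416,-0.0536,-0.128],0.0072],
    [1,[-0.416,-0.0536,-0.128],0.0072],
  ],
)

```text
time_s: 19.35
ee_pos: [548.6, -334.8, 149.9]
ee_rot: [0.583, 0.813, 0.0, 0.001]
wrist_force: [-0.3, 0.2, -0.8]
width: 0.191
grasp_force: 98.0
```

```bash
cat > lid.py <<'E'
from m import *
t=snap('top'); s=snap('scene'); o=arm.observe(); zt=o['ee_pos'][2]-47.3+22
for n,c,roi in(('scene',s,(140,150,250,275)),('top',t,(290,120,430,285))):
    P=cloud(c);Z=P[...,2];I=c['pixels'].astype(int);R,G,B=I[...,0],I[...,1],I[...,2]
    m=(R>60)&(G<0.45*R)&(B<0.45*R); r=np.zeros_like(m); x0,y0,x1,y1=roi; r[y0:y1,x0:x1]=m[y0:y1,x0:x1]; m=r&(abs(Z-zt)<6)
    v,u=np.nonzero(m); print(n,'zt',round(zt,1),m.sum(),np.median(Z[m]) if m.any() else '')
    if m.sum()<50: continue
    p=plane(c,np.c_[u,v],zt); print('  rect',rect(p))
    a=np.radians(18.7); ctr=o['ee_pos'][:2].copy()
    for it in range(5):
        ex=np.array([np.cos(a),np.sin(a)]);ey=np.array([-ex[1],ex[0]])
        q=np.c_[(p[:,:2]-ctr)@ex,(p[:,:2]-ctr)@ey]; off=[];sl=[];ns=[]
        for ax,h in((0,106),(1,76)):
            for sg in(-1,1):
                # outermost pixel per 4 mm strip along the side
                b=np.round(q[:,1-ax]/4); e=[]
                for k in np.unique(b):
                    w=q[b==k]; i=np.argmax(sg*w[:,ax])
                    if abs(w[i,1-ax])<(60 if ax==0 else 90) and abs(w[i,ax]-sg*h)<9: e.append(w[i])
                ns.append(len(e))
                if len(e)<6: off.append(np.nan); sl.append(np.nan); continue
                e=np.array(e); k_,b_=np.polyfit(e[:,1-ax],e[:,ax],1)
                off.append(b_); sl.append(k_ if ax else -k_)
        a+=np.nanmean(sl); f=lambda i,h: np.nanmean([off[i]+h,off[i+1]-h])
        ctr=ctr+ex*f(0,106)+ey*f(2,76)
    print('  fit',ctr.round(2),np.degrees(a).round(2),'off',np.round(off,1),'n',ns,'sl',np.degrees(sl).round(2))
cv2.imwrite('pics/lid1.png',np.hstack([cv2.resize(t['pixels'][120:285,290:420],(394,500)),cv2.resize(s['pixels'][140:280,140:250],(393,500))])[:,:,::-1])
E
python3 lid.py; python3 go.py
```

```text
scene zt 124.4 2498 125.48768778017626
  rect c 550.5 -337.1 L 215.0 W 152.5 longaxis 18.7
  fit [ 550.84 -337.05] 18.65 off [-105.6  105.6  -74.9   74.9] n [20, 30, 45, 45] sl [-0.18  0.07 -0.07  0.18]
top zt 124.4 2052 125.36612696153213
  rect c 568.4 -328.1 L 170.4 W 153.2 longaxis 19.2
  fit [ 542.46 -321.27] 12.18 off [  nan 106.7 -46.7  74.6] n [0, 30, 6, 39] sl [   nan   0.29 -19.66   0.46]
t 19.45 pos [ 548.5 -334.8  149.7] yaw 108.71 zax [ 6.e-04 -3.e-04 -1.e+00] F [ 0.   0.6 -1.6] w 0.189 j [-0.55  0.54  0.18  1.21 -0.    0.7 ]
```

View pics/lid1.png

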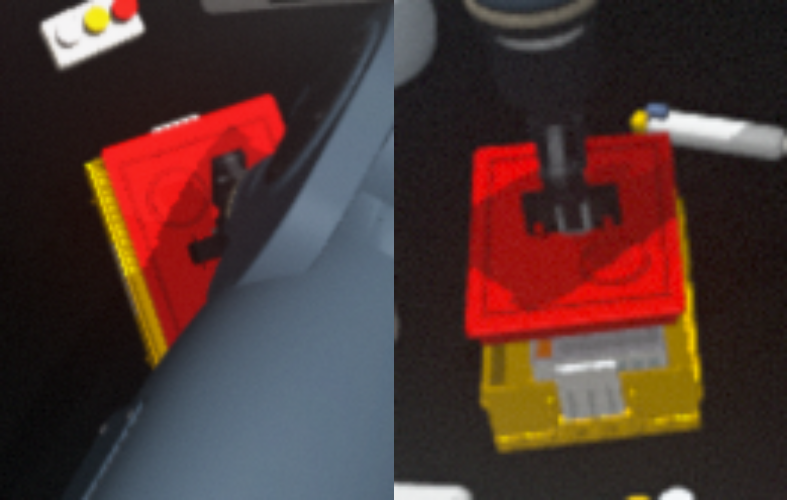

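The right pane shows the lid level over the box. In the left pane the arm hides part of it, but the +x and +y sides are still visible. I'll compare those sides in the top camera.

```bash
cat > lid2.py <<'E'
from m import *
def run(c,roi,zt,h,ctr,mask,a=np.radians(18.7)):
    v,u=np.nonzero(mask); p=plane(c,np.c_[u,v],zt)[:,:2]
    ex=np.array([np.cos(a),np.sin(a)]);ey=np.array([-ex[1],ex[0]]); q=np.c_[(p-ctr)@ex,(p-ctr)@ey]; out=[]
    for ax in(0,1):
        for sg in(-1,1):
            b=np.round(q[:,1-ax]/3); e=[]
            for k in np.unique(b):
                w=q[b==k]; i=np.argmax(sg*w[:,ax])
                if abs(w[i,1-ax])<h[1-ax]-12 and abs(w[i,ax]-sg*h[ax])<7 and not(ax==0 and h[0]==105 and abs(w[i,1])<30): e.append(w[i])
            if len(e)<6: out.append((None,0,len(e))); continue
            e=np.array(e); k,b0=np.polyfit(e[:,1-ax],e[:,ax],1); out.append((round(float(np.median(e[:,ax]))-sg*h[ax],2),round(np.degrees(k if ax else -k),2),len(e)))
    return out
t=dict(np.load('top.npz')); s=dict(np.load('scene.npz'))
tcp=np.array([548.5,-334.8]); zt=124.4
for n,c,roi in(('top',t,(290,120,430,285)),('scene',s,(140,150,250,275))):
    P=cloud(c);Z=P[...,2];I=c['pixels'].astype(int);R,G,B=I[...,0],I[...,1],I[...,2]
    r=np.zeros(Z.shape,bool); x0,y0,x1,y1=roi; r[y0:y1,x0:x1]=1
    m=r&(R>60)&(G<0.45*R)&(B<0.45*R)&(abs(Z-zt)<6)
    print(n,'lid sides (-x,+x,-y,+y) vs tcp',run(c,roi,zt,(106,76),tcp,m))
    A=P[m]; k,*_=np.linalg.lstsq(np.c_[A[:,:2]-tcp,np.ones(len(A))],A[:,2],rcond=None); print('  plane fit slope',k.round(4))
E
python3 lid2.py
# scene/top images before: rerun box sides from pics not possible at same res; print nothing
```

```text
top lid sides (-x,+x,-y,+y) vs tcp [(None, 0, 0), (-1.71, np.float64(0.43), 42), (0.83, np.float64(-3.77), 8), (-0.81, np.float64(0.27), 54)]
  plane fit slope [2.600000e-03 3.400000e-03 1.250893e+02]
scene lid sides (-x,+x,-y,+y) vs tcp [(1.5, np.float64(0.04), 25), (1.06, np.float64(0.23), 43), (-1.57, np.float64(-0.69), 62), (-3.97, np.float64(-0.13), 48)]
  plane fit slope [-1.200000e-03  9.000000e-04  1.255214e+02]
```

Call:
drive_tool(
  commands=[
    [1,[0.0013,0,0.015],0],
    [1,[0.0013,0,0.03],0],
    [1,[0.0013,0,0.04],0],
    [1,[0.0013,0,0.045],0],
    [1,[0.0013,0,0.047],0],
    [1,[0.0013,0,0.049],0],
    [1,[0.0013,0,0.051],0],
    [1,[0.0013,0,0.0513],0],
  ],
  newtons=120,
)

```text
time_s: 20.25
ee_pos: [548.0, -333.9, 108.3]
ee_rot: [0.583, 0.813, -0.0, 0.0]
wrist_force: [-0.7, 0.2, -1.9]
width: 0.189
grasp_force: 120.0
```

```bash
python3 go.py; python3 - <<'E'
from h import *
s=camera('scene'); o=arm.observe(); print(o['wrist_torque'].round(2))
cv2.imwrite('pics/ent.png',cv2.resize(s['pixels'][160:280,140:250],(600,600*12//11),interpolation=cv2.INTER_CUBIC)[:590,:,::-1])
E
```

```text
t 20.25 pos [ 548.  -333.9  108.3] yaw 108.7 zax [ 2.e-04 -2.e-04 -1.e+00] F [-0.7  0.2 -1.9] w 0.189 j [-0.55  0.56  0.11  1.12 -0.    0.7 ]
[0.03 0.07 0.03]
```

View pics/ent.png

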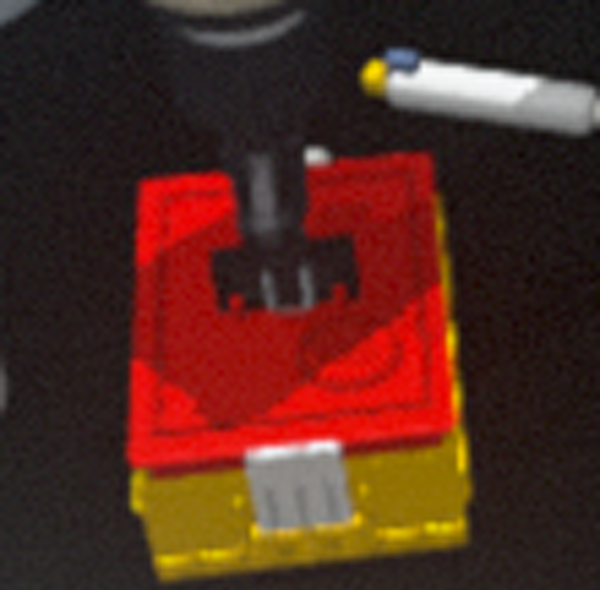

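The lip is in the mouth, with the lid edge between the clips at (295,455), and there is no contact force. Going down in small steps.

Call:
drive_tool(
  commands=[
    [1,[0,0,0.002],0],
    [1,[0,0,0.004],0],
    [1,[0,0,0.006],0],
    [1,[0,0,0.006],0],
  ],
)

```text
time_s: 20.7
ee_pos: [548.3, -334.1, 103.8]
ee_rot: [0.583, 0.813, 0.0, 0.001]
wrist_force: [-1.0, -1.1, 3.8]
width: 0.187
grasp_force: 120.9
```

Call:
drive_tool(
  commands=[
    [1,[0,0,0.001],0],
    [1,[0,0,0.002],0],
    [1,[0,0,0.003],0],
    [1,[0,0,0.004],0],
    [1,[0,0,0.004],0],
  ],
)

```text
time_s: 21.2
ee_pos: [547.8, -333.7, 99.8]
ee_rot: [0.583, 0.813, -0.0, -0.0]
wrist_force: [0.4, -0.9, -2.8]
width: 0.184
grasp_force: 120.0
```

Call:
drive_tool(
  commands=[
    [1,[0,0,0.001],0],
    [1,[0,0,0.002],0],
    [1,[0,0,0.003],0],
    [1,[0,0,0.004],0],
    [1,[0,0,0.005],0],
    [1,[0,0,0.005],0],
  ],
)

```text
time_s: 21.8
ee_pos: [548.0, -333.8, 96.5]
ee_rot: [0.583, 0.813, 0.0, 0.0]
wrist_force: [-1.4, 0.8, 2.0]
width: 0.188
grasp_force: 120.6
```

At the rim now. Pressing firmer.

Call:
drive_tool(
  commands=[
    [1,[0,0,0.002],0],
    [1,[0,0,0.004],0],
    [1,[0,0,0.006],0],
    [1,[0,0,0.006],0],
    [1,[0,0,0.006],0],
  ],
)

```text
time_s: 22.3
ee_pos: [548.1, -333.9, 96.3]
ee_rot: [0.583, 0.813, 0.0, 0.002]
wrist_force: [-25.7, 16.3, 66.4]
width: 0.185
grasp_force: 129.9
```

Call:
drive_tool(
  commands=[
    [1,[0,0,-0.0015],0],
    [1,[0,0,-0.0025],0],
    [1,[0,0,-0.0025],0],
    [1,[0,0,-0.0025],0],
  ],
)

```text
time_s: 22.7
ee_pos: [548.1, -333.9, 96.4]
ee_rot: [0.583, 0.813, 0.0, 0.001]
wrist_force: [-16.4, 8.9, 39.4]
width: 0.187
grasp_force: 126.4
```

```bash
python3 go.py; python3 - <<'E'
from h import *
s=snap('scene'); t=snap('top'); print(arm.observe()['wrist_force'])
cv2.imwrite('pics/end.png',np.hstack([cv2.resize(s['pixels'][160:280,140:250],(540,589),interpolation=cv2.INTER_CUBIC),cv2.resize(t['pixels'][130:270,300:360],(252,589),interpolation=cv2.INTER_CUBIC)])[:,:,::-1])
for n,c,roi in(('scene',s,(140,160,250,280)),('top',t,(300,140,420,260))):
    P=cloud(c);Z=P[...,2];I=c['pixels'].astype(int);R,G,B=I[...,0],I[...,1],I[...,2]
    r=np.zeros(Z.shape,bool);x0,y0,x1,y1=roi;r[y0:y1,x0:x1]=1
    m=r&(R>60)&(G<.45*R)&(B<.45*R)&(Z>60)&(Z<80);A=P[m]
    k,*_=np.linalg.lstsq(np.c_[A[:,:2]-[548,-334],np.ones(len(A))],A[:,2],rcond=None);print(n,len(A),k.round(4))
    w=r&(R>90)&(B>80)&(abs(R-B)<50)&(Z>78)&(Z<95); q,l,st,_=cv2.connectedComponentsWithStats(w.astype(np.uint8))
    for i in range(1,q):
        if st[i,4]>5: print(' clip',st[i,4],np.median(P[l==i],0).round(1))
E
```

```text
t 22.7 pos [ 548.1 -333.9   96.4] yaw 108.71 zax [ 0.002  -0.0012 -1.    ] F [-16.4   8.9  39.4] w 0.187 j [-0.55  0.57  0.09  1.09  0.    0.7 ]
[-15.01277678   9.49516727  39.30528553]
scene 2387 [-3.00000e-04  7.00000e-04  7.22064e+01]
 clip 12 [ 440.5 -355.4   82.9]
 clip 45 [ 654.5 -301.    83.1]
 clip 90 [ 781.1 -368.7   84.5]
top 1857 [2.00000e-04 4.90000e-03 7.16693e+01]
 clip 48 [ 651.7 -299.5   83.1]
```

View pics/end.png

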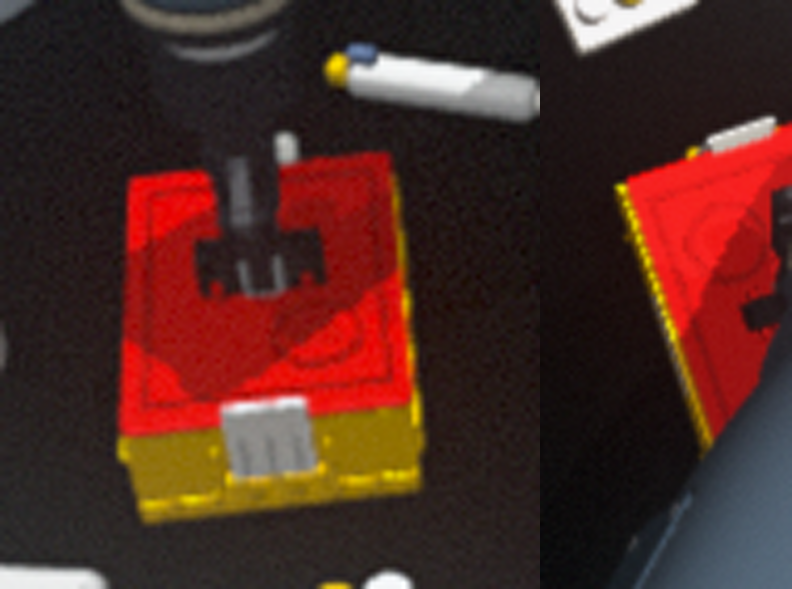

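The lid is flat on the rim: its panel top measures about 71–72 and it is level. Both clips stand upright over its ends, at (268,435) and (287,148), and the push is a steady 39 N. Handing in.

```bash
python3 -c "
from bench import order; print(order.sign_off())"
```

```text
the job is handed in; nothing more can be done
None
```

Job handed in at about 23 s of the 72 s: both cartridges stand foil up in the waste box, the lid is seated level with both clips over it, and the arm is still pressing it down at about 39 N.

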